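# Shut the quarantine case and secure it with the snap hook

### The arm

A 6-joint arm with a two-finger parallel gripper is mounted at the origin on the work surface. World frame = base frame: x ahead of the robot, y to its left, z up, the work surface at z = 0. Lengths are in m, angles in rad, forces in N, time in s.
With the tool pointing down it reaches from about 0.3 to 0.875 m from the base axis. Payload 6.4 kg.
Tool frame: the origin (TCP) lies between the finger pads; the fingertips stand 25 mm ahead of it and the grasp point (between the pads) lies 6 mm ahead of it; z points along the fingers, y is the line along which they close (so a half turn about z gives the same grasp; the last joint's range is limited). The gripper opens to 85 mm and grips with 20 to 120 N. Pads are 22 mm wide; open, the fingers measure 114 mm over their backs; the gripper's body (76 mm by 85 mm) begins 54 mm behind the grasp point. The pads swing forward as they close: fully open they stand 13 mm farther back than shut.
Start: joints at [0.934, 0.181, 1.607, -0, 1.354, -0.206], TCP at [0.24, 0.522, 0.256] pointing down, gripper open.
Joint ranges: [-2.99, 2.99], [-0.89, 2.07], [0.3, 2.58], [-1.14, 4.28], [0, 2.63], [-3.12, 3.12]. Speed limits (rad/s): [2.57, 2.57, 3.01, 3.14, 3.14, 3.14].

### API

Orientations are given as a unit quaternion [w, x, y, z].
In Python, from bench import ctrl gives the robot as it stands.
- The arm moves only by the tool servo_tool, never from a script. Its argument "series" is text: rows parted by semicolons, each of 7 numbers parted by spaces: the gripper command: -1 is fully open, 1 is shut, values between are in proportion, then the shift along the tool's x, y, z in m, then the turn, a rotation vector about the tool's x, y, z in degrees. A call has 1 to 12 rows; each row is the pose to reach, as a shift and turn from the pose commanded when the call began, along the tool's axes at that moment; what a row does not reach only later rows make up. A row lasts 1/12 s, in which the tool goes at most 41.7 mm and 7.16 degrees, less where a joint would pass 70% of its speed; a pose out of reach is approached as far as the arm can. A call with a gripper value outside its range is refused whole. The fingers move at their own pace and stop on an object; the grip force is fixed at half the most. Time passes only in rows, so rows that repeat a pose let the fingers close. It gives the time, the measured TCP pose, the force, the opening and the grip force at its end, in the units of the state.
- ctrl.get_obs(): the state, without advancing time (a new reading comes with each control period).
- ctrl.camera(name): name is "scene" or "side" or "wrist"; returns a dict with "img" (480x640x3 uint8, red, green, blue), "z_map" (480x640 float32, m along the optical axis (not along the pixel's ray), 0 where there is no reading), "fovy" (degrees; the focal length in pixels is half the picture's height over the tangent of half this angle, whatever the lens; pixels are square), "cx", "cy" (the principal point, pixels), "extrinsics" (4x4, takes a point from camera to world coordinates); the wrist camera has in their place "T_tool_cam" (4x4, takes a point from camera to tool coordinates, whose origin is the TCP and whose axes are the flange's). Camera axes: x right, y down, z forward; pixel columns grow to the right and rows downward; lengths in m; the calibration is good to about 2 mm. A picture is of the moment at which its call begins: read the wrist's pose just before it.
- ctrl.hand_in(): hands the job in; it is judged then, once.
The state is a dict: "time_s": time; "q": joint angles; "dq": joint speeds; "joint_efforts": joint torques, N m; "eef_pos": TCP position; "eef_rot": TCP orientation; "wrist_force": force on the tool from outside, world axes, zero at the start; "torque": the same for the moment, N m; "opening": opening from 0.0 (shut) to 1.0 (fully open); "grasp_force": force on a finger pad.
Only numpy, scipy, OpenCV 4.12 (cv2) and the standard library are available. Lean on these libraries where they do the work, as an engineer would, in place of code of your own. Each camera call takes 0.05 s, during which the arm holds its last target. There are 200 camera calls.

### The job

Close the lid of the yellow quarantine case so that its slotted tab drops over the staple, then clip the big red snap hook through the staple so that the lid cannot be opened: press its gate straight down onto the staple's crown, let the gate spring shut behind it, and leave the hook there. Do not knock over or shift the other things on the bench.

Things in the scene. Friction and masses are not known exactly. Their poses are not given: they have to be found in the camera images.
- case: Yellow steel case fixed to the bench, 140 deep (x), 220 wide (y), rim 95 high. Origin: centre of its underside; z up; its front faces the case's -x, the lid's hinge is on the far (+x) rim. In front, a bracket 60 wide runs out to x = -114, level with the rim, and carries the upright staple. With the lid shut, lid and tab are one level surface 100.5 high.
- lid (a joint): Lid hinge, rad: 0 shut, 1.57 upright, stop at 1.85 leaning back; starts open past upright (1.66 to 1.78), held there by slight hinge friction. Axis along the case's y at x = 70, height 95.5. Lid 142 long, 224 wide, 5 thick, 0.5 kg, plus a slotted tab (60 wide, 41 long) in mid front edge, so open it reaches 280 high. Pushed forward to 1.25 it falls shut by its weight, slot over staple.
- lid_edge (a point): Middle of the lid's front edge on its outer (top) face, 142 from the hinge, where the tab begins. Axes turn with the lid: when shut, z is up and -x points to the case's front.
- staple_crown (a point): Centre of the staple's crown, in the case's frame x = -90, y = 0, height 146.5 (46 above the shut tab). The staple is an upright closed loop of 8 mm round steel bar, fixed; its level crown runs along the case's y; 36 wide outside, 20 wide inside, clear for 42 from crown to shut tab. Axes as the case's.
- hook: Loose red snap hook (carabiner) of 12 mm round bar, 140 long, 80 wide, 0.22 to 0.36 kg, at first flat on the bench; it and the knife may swap places. Origin: centre of its underside; z out of its plane (bar centre lines at z = 6), up at first; x along it to the nose end; y from the spine (y = -34) to the gate side (y = 34, outer edge 40). On edge, gate side down, it rests on nose and pivot end.
- gate (a joint): Sprung gate of the hook (grey bar 8 thick, 44 from pivot to centre of its round tip), rad: 0 shut, growing inward to 0.85. Its spring always shuts it: 3 N at the tip to start, about 8 N at 0.5 rad. A bar pressed in at the hook's x = 23 passes the tip when 25 to 31 beyond the shut gate's centre line (gate at 0.5 to 0.7 rad); then the gate snaps shut behind it.
- hook_mouth (a point): On the shut gate's centre line just behind the nose, the hook's x = 22, y = 34, z = 6: where a bar should enter. The gate pivots at x = -20 and its tip ends at x = 28; the fixed nose's rounded end is at x = 30. Axes as the hook's.
- hook_spine (a point): Middle of the spine's centre line, the hook's x = 0, y = -34, z = 6; the spine is straight from x = -44 to 38, 12 thick. Inside, the loop is free for 58 from spine to shut gate. Axes as the hook's.
- trough: Grey steel tool trough fixed to the bench: channel 250 long (x), 51 wide (y), 39 high, of 3 mm sheet, inside 45 wide, 36 deep. A cross wall leaves a free bay from x = -122 to 55 and a small bay with a vial at the +x end. Origin: centre of its underside. The hook, gate side down against one side wall of the free bay, leans spine-up over the other wall at 45 degrees and stays so.
- trough_bay (a point): Centre of the floor of the trough's free bay (height 3). Axes as the trough's.
- knife: Loose orange utility knife, 150 long (x), 32 wide, 18 high; origin at the underside; must not be shifted.
- vial: Loose amber vial with a blue cap, 26 wide, 85 high, standing in the trough's small bay; must stay standing.
- bottle_a: Loose black bottle, green cap, 72 wide, 190 high; the three bottles swap places; origin under its foot.
- bottle_b: Loose green bottle, purple cap, 62 wide, 160 high; the three bottles swap places; origin under its foot.
- bottle_c: Loose brown bottle, 80 wide, 180 high; the three bottles swap places; origin under its foot.
- packet: Loose packet wrapped in black film, 130 x 75 x 22, to the left.
- tape: Loose roll of yellow tape, 100 wide, 36 high, behind the trough.
- respirator: Loose grey half-mask with two filters, about 120 wide, 85 high, to the right.
Mind the look-alikes: they are no part of the job. Several things look just like the hook: the one meant starts farthest from the robot's base.

How it is judged:
By the outcome, as a careful person would: the job done as asked, in the order asked, and still so for the second after the job is handed in, with the robot touching nothing.
It also fails if it takes over 67 s, if anything falls off the work surface, if the arm or the gripper's body presses on something with over 40 N, if the wrist force passes 120 N, or if a joint passes its speed limit or range.

## Working session

There is one attempt and no reset: what is moved stays moved. The work goes in short steps, Python scripts to look and compute and a tool call to move; the robot and the scene stay as the last step left them, time stands still between calls to the robot, and variables do not carry over. Pictures are saved under pics/ and viewed, at most 10 in all, crops included, and the job is handed in when it is done.

Besides the shell and the picture viewer there is one more tool, called after ">>>" as a command line: name --argument value ..., lists and objects as JSON in quotes. servo_tool: Moves the arm, as the interface text tells. Its arguments: {"type":"object","properties":{"series":{"type":"string"}},"required":["series"]}

```bash
mkdir -p pics; ls; cat > h.py <<'E'
import numpy as np, cv2
from scipy.spatial.transform import Rotation as R
from bench import ctrl
def cam(n):
    o=ctrl.get_obs(); c=ctrl.camera(n)
    f=240/np.tan(np.radians(c['fovy'])/2)
    if n=='wrist':
        T=np.eye(4);q=o['eef_rot'];T[:3,:3]=R.from_quat([q[1],q[2],q[3],q[0]]).as_matrix();T[:3,3]=o['eef_pos']
        c['extrinsics']=T@np.array(c['T_tool_cam'])
    v,u=np.mgrid[0:480,0:640]; z=c['z_map']
    P=np.stack([(u-c['cx'])/f*z,(v-c['cy'])/f*z,z],-1)
    E=np.array(c['extrinsics']); c['P']=P@E[:3,:3].T+E[:3,3]; c['P'][z==0]=np.nan
    c['f']=f; c['E']=E
    return c
def save(c,n,crop=None,s=1):
    i=c['img'][:,:,::-1]
    if crop: i=i[crop[1]:crop[3],crop[0]:crop[2]]
    i=cv2.resize(i,None,fx=s,fy=s); cv2.imwrite('pics/'+n+'.png',i)
def ray(c,u,v,h):
    d=c['E'][:3,:3]@np.array([(u-c['cx'])/c['f'],(v-c['cy'])/c['f'],1]); o=c['E'][:3,3]
    return o+d*(h-o[2])/d[2]
E
python3 - <<'E'
from h import *
print(ctrl.get_obs())
for n in ('scene','side'):
    c=cam(n); save(c,n); np.savez(n+'.npz',**c); print(n,c['E'].round(3).tolist(),c['f'],c['cx'],c['cy'],(c['z_map']>0).mean())
E
```

```text
pics
{'time_s': 0.0, 'q': array([ 9.33713079e-01,  1.81556338e-01,  1.60804891e+00, -5.50317169e-06,
        1.35378421e+00, -2.06326255e-01]), 'dq': array([-1.63781609e-04,  9.90198900e-04, -8.96395346e-04,  8.68355720e-05,
        1.03816318e-03,  2.85731557e-04]), 'joint_efforts': array([ 7.71559698e-04, -4.44857848e+01, -3.51349890e+01, -3.56802946e-05,
        8.66296585e-03, -5.75206997e-06]), 'eef_pos': array([0.23977599, 0.52204219, 0.25535575]), 'eef_rot': array([-3.65279901e-04,  2.13716528e-01,  9.76895306e-01, -8.20795624e-04]), 'wrist_force': array([ 0.29689774, -0.23796352,  0.46928914]), 'torque': array([-0.01428936,  0.02775178,  0.04201887]), 'grasp_force': 0.0, 'opening': 0.9984030919674831}
scene [[-0.543, 0.668, -0.509, 1.028], [0.84, 0.42, -0.345, 0.339], [-0.016, -0.615, -0.789, 0.874], [0.0, 0.0, 0.0, 1.0]] 434.98922279946487 321.34613873065825 240.85727751186548 0.9959375
side [[0.908, -0.286, 0.305, 0.06], [-0.418, -0.592, 0.69, -1.077], [-0.017, -0.754, -0.657, 1.14], [0.0, 0.0, 0.0, 1.0]] 593.3108036172134 308.44549610762476 237.4848701319971 0.99591796875
```

View pics/scene.png

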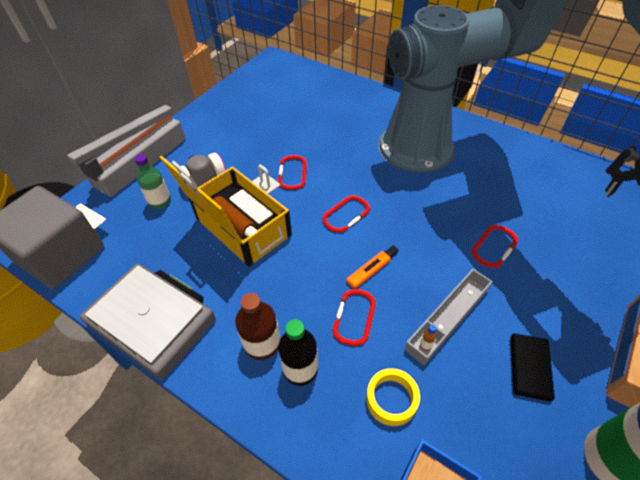

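View pics/side.png

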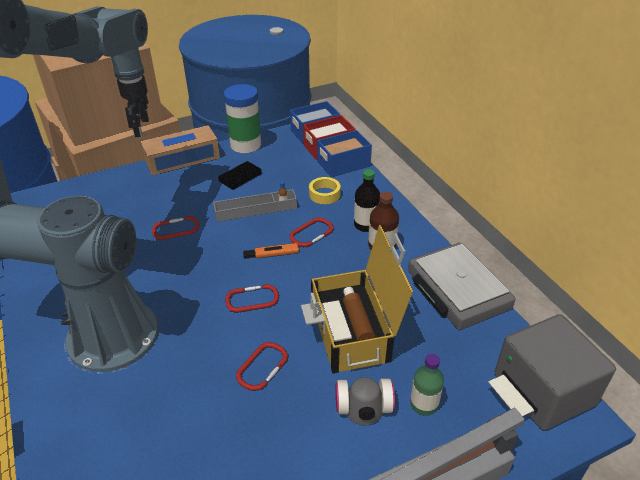

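Scene view: four hook-like red rings, at pixels (293,172), (347,214), (355,318) and (495,246). The last three are also seen in the side view at (252,298), (312,233) and (176,228), with the first at (262,366). The hook meant is the farthest from the base, probably (355,318). I'll measure that, plus the case at (240,215), trough (450,315), knife (372,267) and bottles.

```bash
cat > m.py <<'E'
from h import *
for n in ('scene','side'):
    c=dict(np.load(n+'.npz')); P=c['P']; hsv=cv2.cvtColor(c['img'],cv2.COLOR_RGB2HSV); H,S,V=cv2.split(hsv)
    def comps(m,name,lo,hi,amin=60):
        m=(m&(P[...,2]>lo)&(P[...,2]<hi)&(P[...,0]>-.1)&(P[...,0]<1.1)).astype(np.uint8)
        m=cv2.morphologyEx(m,cv2.MORPH_CLOSE,np.ones((3,3)))
        k,l,st,ce=cv2.connectedComponentsWithStats(m)
        for i in range(1,k):
            if st[i,4]<amin: continue
            p=P[l==i]; p=p[~np.isnan(p[:,0])]; 
            r=cv2.minAreaRect((p[:,:2]*1000).astype(np.float32))
            print(n,name,ce[i].round(),st[i,4],'c',np.array(r[0]).round(),'size',np.array(r[1]).round(),'ang',round(r[2],1),'z',(np.percentile(p[:,2],[2,50,98])*1000).round(), 'rng',round(np.hypot(*r[0])))
    comps(((H<6)|(H>172))&(S>170)&(V>90),'red',-.01,.03)
    comps((H>8)&(H<18)&(S>170)&(V>120),'orange',.0,.06)
    comps((H>20)&(H<32)&(S>150)&(V>100),'yellow',.0,.3)
    comps((S<60)&(V>70),'grey',.02,.3,100)
    comps((H>40)&(H<85)&(S>80),'green',.02,.3,40)
    comps((H<15)&(S>60)&(V<120),'brown',.03,.3,60)
E
python3 m.py
```

```text
scene red [294. 173.] 265 c [ 300. -247.] size [134.  77.] ang 30.0 z [ 3. 11. 15.] rng 389
scene red [344. 212.] 347 c [358. -34.] size [ 78. 136.] ang 77.2 z [ 4. 11. 15.] rng 360
scene red [492. 245.] 412 c [253. 333.] size [ 77. 137.] ang 82.3 z [ 5. 11. 15.] rng 418
scene red [356. 319.] 572 c [605. 137.] size [144.  77.] ang 16.1 z [ 5. 11. 15.] rng 620
scene orange [369. 269.] 400 c [484. 105.] size [ 30. 123.] ang 75.0 z [10. 17. 22.] rng 495
scene yellow [233. 212.] 3256 c [ 541. -277.] size [292. 172.] ang 77.4 z [ 12.  79. 235.] rng 608
scene yellow [393. 397.] 1329 c [726. 290.] size [97. 97.] ang 11.6 z [ 4. 35. 39.] rng 782
scene grey [60. 40.] 10400 c [  242. -1220.] size [ 55. 693.] ang 89.6 z [ 24. 122. 271.] rng 1243
scene grey [441.  75.] 269 c [42. 39.] size [23. 88.] ang 40.2 z [248. 267. 298.] rng 57
scene grey [424. 122.] 1956 c [43. 40.] size [ 84. 178.] ang 34.8 z [ 29. 130. 224.] rng 59
scene grey [118. 138.] 1821 c [ 484. -938.] size [630. 330.] ang 84.9 z [-217.  120.  146.] rng 1056
scene grey [138. 155.] 2138 c [ 516. -651.] size [272. 219.] ang 31.1 z [
[... 4309 characters left out ...]
[39. 43.] ang 84.7 z [ 34. 115. 191.] rng 1256
side brown [42. 69.] 106 c [  11. 1383.] size [  5. 257.] ang 7.0 z [ 40. 105. 170.] rng 1383
side brown [86. 85.] 2575 c [ 135. 1169.] size [101. 239.] ang 78.9 z [ 32. 115. 194.] rng 1176
side brown [325. 128.] 413 c [857. 535.] size [158. 124.] ang 0.2 z [33. 68. 85.] rng 1010
side brown [178. 151.] 361 c [354. 643.] size [ 93. 254.] ang 72.5 z [31. 67. 78.] rng 734
side brown [384. 214.] 771 c [741. -48.] size [283.  75.] ang 65.3 z [ 87. 125. 180.] rng 743
side brown [358. 318.] 816 c [ 553. -245.] size [155.  47.] ang 77.6 z [49. 67. 75.] rng 605
side brown [464. 458.] 301 c [ 541. -676.] size [169.  18.] ang 2.8 z [ 67.  74. 112.] rng 865
```

```bash
cat > m2.py <<'E'
from h import *
for n in ('scene','side'):
    c=dict(np.load(n+'.npz')); P=c['P']; hsv=cv2.cvtColor(c['img'],cv2.COLOR_RGB2HSV); H,S,V=cv2.split(hsv)
    near=(P[...,0]>.3)&(P[...,0]<.75)&(P[...,1]<-.05)&(P[...,1]>-.4)
    st=P[near&(P[...,2]>.105)&(P[...,2]<.2)&(P[...,0]<.5)]
    print(n,'staple n',len(st),(st.mean(0)*1000).round(),'top',np.percentile(st[:,2],98)); top=st[st[:,2]>.143]; print(' top',top.mean(0).round(4),len(top), np.linalg.svd(top[:,:2]-top[:,:2].mean(0))[2][0].round(3))
    v,u=np.where(near&(P[...,2]>.105)&(P[...,2]<.2)&(P[...,0]<.5)); print(' px',u.min(),u.max(),v.min(),v.max())
    Y=(H>18)&(H<34)&(S>130)&near
    rim=P[Y&(P[...,2]>.088)&(P[...,2]<.099)]; r=cv2.minAreaRect((rim[:,:2]*1000).astype(np.float32)); print(' rim',r,len(rim))
    lid=P[Y&(P[...,2]>.12)]; m=lid.mean(0); nn=np.linalg.svd(lid-m)[2][2]; print(' lid',m.round(3),nn.round(3),'max z',np.nanmax(lid[:,2]), lid[lid[:,2]>.225].mean(0).round(3), len(lid))
    hk=(abs(P[...,0]-.604)<.09)&(abs(P[...,1]-.135)<.06)&(P[...,2]>.002)&(P[...,2]<.03)
    g=P[hk&(S<70)&(V>110)]; print(' gate',g.mean(0).round(4),len(g),np.linalg.svd(g[:,:2]-g[:,:2].mean(0))[2][0].round(3))
    a=P[hk];r=cv2.minAreaRect((a[:,:2]*1000).astype(np.float32)); print(' hook',r)
s=dict(np.load('scene.npz')); save(s,'crop',(300,260,420,360),5)
o=ctrl.get_obs(); q=o['eef_rot']; print(R.from_quat([q[1],q[2],q[3],q[0]]).as_matrix().round(3))
E
python3 m2.py
```

```text
scene staple n 109 [ 446. -221.  133.] top 0.15169497083358777
 top [ 0.4461 -0.2199  0.1484] 37 [0.17  0.985]
 px 258 269 164 183
 rim ((535.7974853515625, -243.548828125), (224.30088806152344, 147.73252868652344), 77.34664916992188) 520
 lid [ 0.626 -0.241  0.185] [-0.964  0.206  0.169] max z 0.24799114620599505 [ 0.633 -0.245  0.234] 853
 gate [0.6139 0.1039 0.0103] 73 [0.952 0.305]
 hook ((603.8466186523438, 134.88153076171875), (178.82994079589844, 119.39799499511719), 0.28707531094551086)
side staple n 103 [ 442. -232.  132.] top 0.1513446243141026
 top [ 0.4424 -0.2301  0.1484] 35 [-0.233 -0.973]
 px 310 316 293 314
 rim ((533.007568359375, -245.14755249023438), (228.47218322753906, 145.29647827148438), 78.12102508544922) 577
 lid [ 0.614 -0.273  0.18 ] [-0.96   0.207  0.188] max z 0.2373846827633852 [ 0.623 -0.277  0.231] 2063
 gate [0.6082 0.0988 0.0077] 36 [-0.962 -0.273]
 hook ((604.023681640625, 133.63104248046875), (117.10631561279297, 180.15701293945312), 89.40833282470703)
[[-0.909  0.418 -0.001]
 [ 0.418  0.909 -0.001]
 [ 0.    -0.002 -1.   ]]
```

View pics/crop.png

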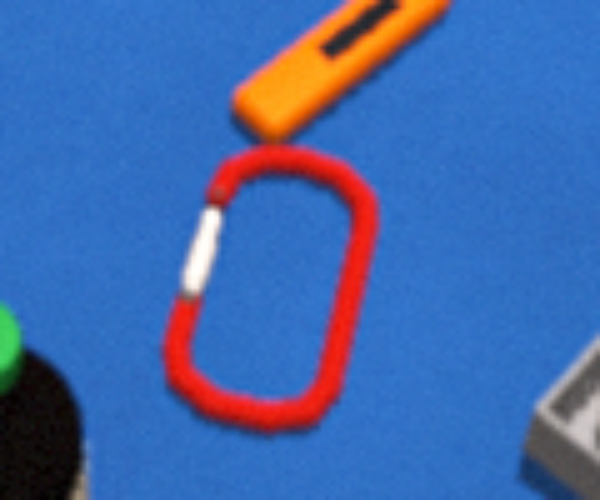

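The crop confirms the choice: hook at (355,318), white gate on its left, towards the robot's end, so the nose points at the robot. The measured values agree with each other:

| Item | Measured |
|---|---|
| Crown | about (0.446, -0.225, 0.147) |
| Case yaw | about -12.4° |
| Hook centre | about (0.604, 0.135), top at 0.012 |

First I close the lid, going up and behind it.

>>> servo_tool --series "1 0 0 -0.04 0 0 0; 1 0 0 -0.08 0 0 0; 1 -0.025 -0.02 -0.11 0 0 0; 1 -0.06 -0.04 -0.11 0 0 0; 1 -0.09 -0.065 -0.11 0 0 0; 1 -0.125 -0.09 -0.11 0 0 0; 1 -0.16 -0.11 -0.11 0 0 0; 1 -0.19 -0.135 -0.11 0 0 0; 1 -0.225 -0.16 -0.11 0 0 0; 1 -0.26 -0.185 -0.11 0 0 0; 1 -0.29 -0.205 -0.11 0 0 -6; 1 -0.32 -0.23 -0.11 0 0 -12"

```text
time_s: 1.1
eef_pos: [0.4349, 0.1794, 0.366]
eef_rot: [-0.0, 0.11, 0.994, 0.0]
wrist_force: [0.6, -0.7, 0.2]
opening: -0.002
grasp_force: 0.0
```

>>> servo_tool --series "1 -0.03 -0.03 0 0 0 0; 1 -0.06 -0.06 0 0 0 0; 1 -0.09 -0.09 0 0 0 0; 1 -0.12 -0.12 0 0 0 0; 1 -0.15 -0.15 0 0 0 0; 1 -0.18 -0.18 0 0 0 0; 1 -0.21 -0.21 0 0 0 0; 1 -0.24 -0.24 0 0 0 0; 1 -0.27 -0.27 0 0 0 0; 1 -0.3 -0.3 0 0 0 0; 1 -0.33 -0.33 0 0 0 0; 1 -0.36 -0.36 0 0 0 0"

```text
time_s: 2.1
eef_pos: [0.7003, -0.2442, 0.3654]
eef_rot: [-0.001, 0.113, 0.994, 0.0]
wrist_force: [0.0, -0.5, 0.7]
opening: -0.001
grasp_force: 0.0
```

>>> servo_tool --series "1 0 -0.03 0 0 0 0; 1 0 -0.03 0 0 0 0; 1 0 -0.03 0 0 0 0"

```text
time_s: 2.35
eef_pos: [0.6924, -0.2736, 0.3641]
eef_rot: [-0.001, 0.114, 0.993, 0.001]
wrist_force: [0.0, 0.8, 0.0]
opening: -0.001
grasp_force: 0.0
```

```bash
python3 - <<'E'
from h import *
c=cam('wrist'); save(c,'w1'); o=ctrl.get_obs(); print(o['eef_pos'],o['q'].round(4),c['E'].round(3).tolist())
P=c['P']; hsv=cv2.cvtColor(c['img'],cv2.COLOR_RGB2HSV); H,S,V=cv2.split(hsv)
Y=(H>18)&(H<34)&(S>130)&(P[...,2]>.12)
l=P[Y];print(len(l))
if len(l): print(np.nanmax(l,0),np.nanmin(l,0),l[l[:,2]>.23].mean(0))
E
```

```text
[ 0.69266718 -0.27201296  0.36517624] [-5.3330e-01  5.1280e-01  9.6260e-01  4.0000e-04  1.6680e+00 -1.8773e+00] [[0.226, 0.924, 0.307, 0.613], [0.974, -0.215, -0.069, -0.256], [0.002, 0.315, -0.949, 0.481], [0.0, 0.0, 0.0, 1.0]]
13212
[ 0.70875171 -0.15213342  0.42247275] [ 0.58368967 -0.3745431   0.12000106] [ 0.63354463 -0.26215409  0.24494951]
```

>>> servo_tool --series "1 0 0 0.04 0 0 0; 1 0 0 0.08 0 0 0; 1 0 0 0.12 0 0 0; 1 0.02 0 0.12 0 0 0; 1 0.035 0 0.12 0 0 0; 1 0.05 0 0.12 0 0 0; 1 0.06 0 0.12 0 0 0; 1 0.07 0 0.12 0 0 0; 1 0.08 0 0.12 0 0 0; 1 0.09 0 0.12 0 0 0; 1 0.10 0 0.12 0 0 0; 1 0.11 0 0.12 0 0 0"

```text
time_s: 3.4
eef_pos: [0.5856, -0.2449, 0.2472]
eef_rot: [0.001, 0.111, 0.994, -0.0]
wrist_force: [-0.3, 0.0, -0.2]
opening: -0.0
grasp_force: 0.1
```

>>> servo_tool --series "1 0.01 0 0 0 0 0; 1 0.02 0 0 0 0 0; 1 0.03 0 0 0 0 0; 1 0.04 0 0 0 0 0; 1 0.045 0 0 0 0 0; 1 0.045 0 0 0 0 0; 1 0.045 0 -0.01 0 0 0; 1 0.045 0 -0.04 0 0 0; 1 0.045 0 -0.08 0 0 0; 1 0.045 0 -0.12 0 0 0"

```text
time_s: 4.23
eef_pos: [0.5419, -0.2363, 0.3677]
eef_rot: [-0.001, 0.112, 0.994, 0.0]
wrist_force: [1.4, -0.4, -0.0]
opening: -0.001
grasp_force: 0.0
```

```bash
python3 - <<'E'
from h import *
c=cam('side'); save(c,'s2',(220,200,460,400),3); o=ctrl.get_obs(); print(o['eef_pos'],o['q'].round(4))
P=c['P']; hsv=cv2.cvtColor(c['img'],cv2.COLOR_RGB2HSV); H,S,V=cv2.split(hsv)
Y=(H>18)&(H<34)&(S>130)&(P[...,1]<0)&(P[...,0]>.35)&(P[...,0]<.75)&(P[...,2]>.02)
l=P[Y];print(len(l),np.percentile(l[:,2],[5,50,95,99]))
E
```

```text
[ 0.54450756 -0.23798907  0.37864467] [-6.1170e-01  1.4230e-01  1.4074e+00  2.0000e-04  1.5779e+00 -1.9576e+00]
5013 [0.0422072  0.09875017 0.10307063 0.10489992]
```

Lid shut (surface at about 0.099). Next I test, empty-handed above the staple, whether the arm can point the tool level along the case's +y.

>>> servo_tool --series "1 0.02 0 0 -7 0 0; 1 0.04 0 0 -14 0 0; 1 0.06 0 0 -21 0 0; 1 0.08 0 0 -28 0 0; 1 0.1 0 0 -35 0 0; 1 0.1 0 0 -42 0 0; 1 0.1 0 0 -49 0 0; 1 0.1 0 0 -56 0 0; 1 0.1 0 0 -63 0 0; 1 0.1 0 0 -70 0 0; 1 0.1 0 0 -77 0 0; 1 0.1 0 0 -84 0 0"

```text
time_s: 5.28
eef_pos: [0.4447, -0.2158, 0.3669]
eef_rot: [0.076, 0.083, 0.737, 0.666]
wrist_force: [0.6, 1.1, 0.4]
opening: -0.0
grasp_force: 0.0
```

>>> servo_tool --series "1 0 0 0 -6 0 0; 1 0 0 0 -6 0 0; 1 0 0 0 -6 0 0"

```text
time_s: 5.53
eef_pos: [0.4447, -0.2148, 0.3653]
eef_rot: [0.079, 0.08, 0.703, 0.702]
wrist_force: [0.3, 0.0, 1.1]
opening: -0.0
grasp_force: 0.0
```

```bash
python3 - <<'E'
from h import *
o=ctrl.get_obs(); print(o['eef_pos'],o['q'].round(4)); q=o['eef_rot']; print(R.from_quat([q[1],q[2],q[3],q[0]]).as_matrix().round(3))
E
```

```text
[ 0.44473146 -0.21475147  0.36533118] [-1.1118  0.5095  1.5825  1.0217  2.3071 -2.3074]
[[-0.975  0.002  0.223]
 [ 0.223  0.001  0.975]
 [ 0.001  1.    -0.001]]
```

>>> servo_tool --series "1 0 -0.03 0 0 0 0; 1 0 -0.06 0 0 0 0; 1 0 -0.09 0 0 0 0; 1 0 -0.12 0 0 0 0; 1 0 -0.145 0 0 0 0; 1 0 -0.165 0 0 0 0; 1 0 -0.165 0 0 0 0; 1 0 -0.165 0 0 0 0"

```text
time_s: 6.2
eef_pos: [0.4449, -0.2151, 0.2022]
eef_rot: [0.08, 0.079, 0.704, 0.702]
wrist_force: [-0.5, -0.6, 0.7]
opening: 0.002
grasp_force: 0.0
```

```bash
python3 - <<'E'
from h import *
o=ctrl.get_obs(); print(o['eef_pos'],o['q'].round(4),o['wrist_force']); q=o['eef_rot']; print(R.from_quat([q[1],q[2],q[3],q[0]]).as_matrix().round(3))
a=cam('scene'); b=cam('side')
save(a,'a'); save(b,'b'); 
i=np.hstack([cv2.imread('pics/a.png')[60:320,130:530],cv2.imread('pics/b.png')[160:420,150:550]]); cv2.imwrite('pics/ab.png',i)
E
```

```text
[ 0.44491633 -0.21506705  0.20216626] [-1.1115  0.7842  1.5601  0.8602  2.1564 -2.5697] [-0.50148658 -0.55707158  0.67173102]
[[-0.975 -0.001  0.223]
 [ 0.223  0.003  0.975]
 [-0.001  1.    -0.003]]
```

View pics/ab.png

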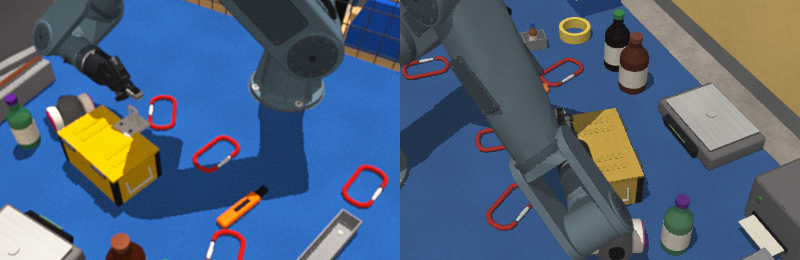

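Left half (scene): the tool lies level over the staple at about (130,95), lid shut below it with the tab over the staple. The wrist is above the respirator (65,108). I'll check that clearance in depth before leaving.

```bash
python3 - <<'E'
from h import *
for n in ('scene','side'):
    c=cam(n);P=c['P']
    for y0,y1 in((-.3,-.25),(-.35,-.3),(-.4,-.35),(-.45,-.4),(-.5,-.45),(-.6,-.5),(-.7,-.6)):
        m=(P[...,1]>y0)&(P[...,1]<y1)&(P[...,2]>.12)&(P[...,2]<.6)&(P[...,0]>.2)&(P[...,0]<.7)
        if m.any(): print(n,y0,P[m].min(0).round(3),P[m].max(0).round(3))
c=cam('side')
P=c['P'];hs=cv2.cvtColor(c['img'],cv2.COLOR_RGB2HSV)
m=(P[...,0]>.4)&(P[...,0]<.55)&(P[...,1]<-.35)&(P[...,1]>-.5)&(P[...,2]>.02)&(P[...,2]<.11); print(P[m].mean(0),m.sum())
E
```

```text
scene -0.3 [ 0.263 -0.3    0.144] [ 0.453 -0.25   0.488]
scene -0.35 [ 0.29 -0.35  0.17] [ 0.457 -0.3    0.485]
scene -0.4 [ 0.275 -0.4    0.173] [ 0.452 -0.35   0.461]
scene -0.45 [ 0.31 -0.45  0.19] [ 0.448 -0.4    0.38 ]
scene -0.5 [ 0.308 -0.5    0.12 ] [ 0.605 -0.45   0.355]
scene -0.6 [ 0.386 -0.557  0.12 ] [ 0.599 -0.5    0.3  ]
scene -0.7 [ 0.426 -0.68   0.12 ] [ 0.674 -0.636  0.15 ]
side -0.3 [ 0.2   -0.3    0.213] [ 0.45 -0.25  0.6 ]
side -0.35 [ 0.201 -0.35   0.2  ] [ 0.453 -0.3    0.599]
side -0.4 [ 0.235 -0.4    0.188] [ 0.448 -0.35   0.508]
side -0.45 [ 0.259 -0.45   0.182] [ 0.432 -0.4    0.42 ]
side -0.5 [ 0.273 -0.5    0.121] [ 0.598 -0.45   0.361]
side -0.6 [ 0.297 -0.559  0.12 ] [ 0.6   -0.5    0.305]
side -0.7 [ 0.442 -0.692  0.12 ] [ 0.673 -0.641  0.149]
[ 0.48639802 -0.44457304  0.05769014] 1389
```

>>> servo_tool --series "1 0 0.03 0 0 0 0; 1 0 0.06 0 0 0 0; 1 0 0.1 0 0 0 0; 1 0 0.13 0 0 0 0; 1 0 0.13 0 7 0 0; 1 0 0.13 0 14 0 0; 1 0 0.13 0 21 0 0; 1 0 0.13 0 28 0 0; 0 0 0.13 0 35 0 0; -0.5 0 0.13 0 42 0 0; -0.5 0 0.13 0 49 0 0; -0.5 0 0.13 0 56 0 0"

```text
time_s: 7.45
eef_pos: [0.4444, -0.2153, 0.3331]
eef_rot: [0.034, 0.108, 0.951, 0.286]
wrist_force: [1.0, 0.1, -0.2]
opening: 0.562
grasp_force: 0.0
```

>>> servo_tool --series "-0.5 0 0 0 7 0 0; -0.5 0 0 0 14 0 0; -0.5 0 0 0 21 0 0; -0.5 0 0 0 28 0 0; -0.5 0 0 0 34 0 0; -0.5 0 0 0 34 0 0; -0.5 0 0 0 34 0 0"

```text
time_s: 8.03
eef_pos: [0.4448, -0.2131, 0.3325]
eef_rot: [0.001, 0.111, 0.994, 0.0]
wrist_force: [-0.6, 0.3, -0.0]
opening: 0.75
grasp_force: 0.0
```

>>> servo_tool --series "0 -0.005 0.04 0 0 0 0; 0 -0.01 0.08 0 0 0 -4; 0 -0.015 0.12 0 0 0 -8; 0 -0.02 0.16 0 0 0 -12; 0 -0.025 0.2 0 0 0 -16; 0 -0.03 0.24 0.02 0 0 -20; 0 -0.035 0.28 0.04 0 0 -24; 0 -0.04 0.31 0.06 0 0 -27.6; 0 -0.045 0.34 0.08 0 0 -27.6; 0 -0.05 0.37 0.1 0 0 -27.6; 0 -0.053 0.398 0.12 0 0 -27.6; 0 -0.053 0.398 0.13 0 0 -27.6"

```text
time_s: 9.03
eef_pos: [0.5848, 0.1645, 0.1978]
eef_rot: [-0.002, -0.128, 0.992, 0.002]
wrist_force: [-0.9, -0.0, 0.3]
opening: 0.498
grasp_force: 0.0
```

>>> servo_tool --series "0 0 0 0 0 0 0; 0 0 0 0 0 0 0"

```text
time_s: 9.2
eef_pos: [0.5849, 0.1603, 0.2004]
eef_rot: [-0.001, -0.127, 0.992, 0.0]
wrist_force: [0.2, -0.7, 0.0]
opening: 0.502
grasp_force: 0.0
```

```bash
cat > hk.py <<'E'
from h import *
c=cam('wrist'); save(c,'wh'); o=ctrl.get_obs(); print(o['eef_pos'],o['eef_rot'],o['opening'])
P=c['P']; H,S,V=cv2.split(cv2.cvtColor(c['img'],cv2.COLOR_RGB2HSV))
m=((H<6)|(H>172))&(S>150)&(V>80)
k,l,st,ce=cv2.connectedComponentsWithStats(cv2.morphologyEx(m.astype(np.uint8),cv2.MORPH_CLOSE,np.ones((5,5))))
for i in range(1,k):
    if st[i,4]<300: continue
    p=P[(l==i)&m]; p=p[p[:,2]<.05]; print(st[i], ce[i].round(), p.mean(0).round(4),(np.percentile(p[:,2],[5,50,95])).round(4)); 
    v,u=np.where((l==i)&m); pr=np.array([ray(c,a,b,.009)[:2] for a,b in zip(u[::5],v[::5])])
    print('rays',cv2.minAreaRect((pr*1000).astype(np.float32)))
E
python3 hk.py
```

```text
[0.58548276 0.16004361 0.20166022] [-2.75181466e-04 -1.26764649e-01  9.91932740e-01  2.95111040e-04] 0.4990530018609705
[ 234  140  104  167 4913] [294. 221.] [0.5998 0.1408 0.0101] [0.0075 0.0103 0.0119]
rays ((605.3226318359375, 135.91336059570312), (139.34254455566406, 78.05107879638672), 17.04920768737793)hk.py:8: RuntimeWarning: Mean of empty slice.
  p=P[(l==i)&m]; p=p[p[:,2]<.05]; print(st[i], ce[i].round(), p.mean(0).round(4),(np.percentile(p[:,2],[5,50,95])).round(4));
  ret = um.true_divide(
Traceback (most recent call last):
  File "hk.py", line 8, in <module>
    p=P[(l==i)&m]; p=p[p[:,2]<.05]; print(st[i], ce[i].round(), p.mean(0).round(4),(np.percentile(p[:,2],[5,50,95])).round(4));
                                                                                    ~~~~~~~~~~~~~^^^^^^^^^^^^^^^^^^
IndexError: index -1 is out of bounds for axis 0 with size 0
```

View pics/wh.png

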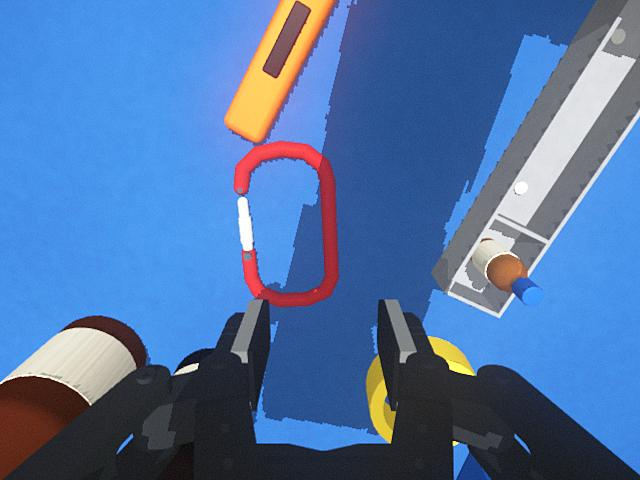

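Wrist view: the hook spans (235,140) to (338,306), nose at the top beside the knife, gate on the left, spine at x≈330. By rays it measures 139×78, centre (0.605,0.136), angle 17°, which fits. Now lower onto the spine at about x = 15.

>>> servo_tool --series "0 0.003 0.005 0.03 0 0 -2.5; 0 0.003 0.005 0.07 0 0 -2.5; 0 0.003 0.005 0.1 0 0 -2.5; 0 0.003 0.005 0.12 0 0 -2.5; 0 0.003 0.005 0.12 0 0 -2.5"

```text
time_s: 9.67
eef_pos: [0.5785, 0.1637, 0.078]
eef_rot: [-0.003, -0.148, 0.989, 0.0]
wrist_force: [-1.5, -1.8, -0.3]
opening: 0.502
grasp_force: 0.0
```

```bash
sed -i 's/st\[i,4\]<300/st[i,4]<1500/' hk.py; python3 hk.py
```

```text
[0.58017716 0.16406211 0.08057306] [-1.53943097e-03 -1.48279725e-01  9.88944239e-01  2.14237080e-04] 0.5030389413150611
[ 173  173  160  243 9615] [279. 269.] [0.5846 0.1429 0.01  ] [0.0072 0.0103 0.0118]
rays ((599.7018432617188, 145.29769897460938), (138.19729614257812, 76.38347625732422), 34.65430450439453)
```

View pics/wh.png

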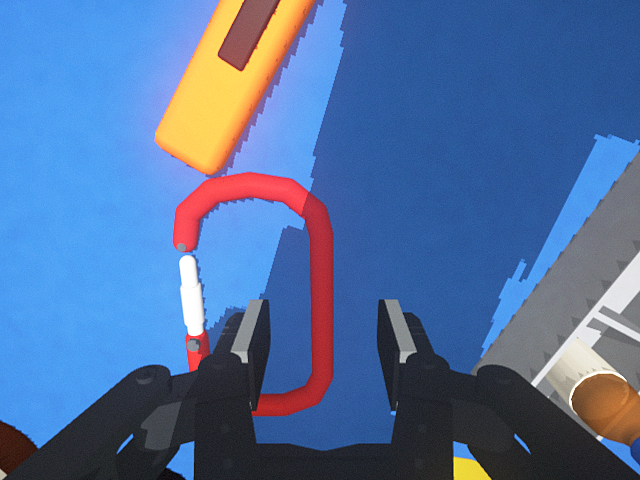

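Close view: the spine (320, 215–380) runs parallel to and midway between the fingers, and the nose (245,178) clears the knife (205,172). Lower and grip.

>>> servo_tool --series "0 0 0 0.02 0 0 0; 0 0 0 0.04 0 0 0; 0 0 0 0.048 0 0 0; 0 0 0 0.052 0 0 0; 0 0 0 0.052 0 0 0; 1 0 0 0.052 0 0 0; 1 0 0 0.052 0 0 0; 1 0 0 0.052 0 0 0; 1 0 0 0.052 0 0 0; 1 0 0 0.052 0 0 0; 1 0 0 0.052 0 0 0; 1 0 0 0.052 0 0 0"

```text
time_s: 10.72
eef_pos: [0.5822, 0.1656, 0.0312]
eef_rot: [0.001, -0.149, 0.989, -0.0]
wrist_force: [-1.9, -1.3, 6.1]
opening: 0.099
grasp_force: 58.8
```

>>> servo_tool --series "0.5 0 0 0 0 0 0; 0.5 0 0 0 0 0 0; 0.5 0 0 0 0 0 0; 0.5 0 0 0.001 0 0 0; 0.5 0 0 0.002 0 0 0; 0.5 0 0 0.002 0 0 0"

```text
time_s: 11.22
eef_pos: [0.5807, 0.1656, 0.0269]
eef_rot: [-0.0, -0.149, 0.989, 0.0]
wrist_force: [0.0, -0.2, -0.2]
opening: 0.251
grasp_force: 0.0
```

>>> servo_tool --series "1 0 0 0 0 0 0; 1 0 0 0 0 0 0; 1 0 0 0 0 0 0; 1 0 0 0 0 0 0; 1 0 0 0 0 0 0"

```text
time_s: 11.63
eef_pos: [0.5808, 0.1656, 0.0272]
eef_rot: [-0.0, -0.149, 0.989, 0.0]
wrist_force: [-1.0, 0.8, -0.0]
opening: 0.104
grasp_force: 58.6
```

>>> servo_tool --series "1 0 0 -0.005 0 0 0; 1 0 0 -0.015 0 0 0; 1 0 0 -0.03 0 0 0; 1 0 0 -0.05 0 0 0; 1 0 0 -0.08 0 0 0; 1 0 0 -0.11 0 0 0; 1 0 0 -0.14 0 0 0; 1 0 0 -0.17 0 0 0; 1 0 0 -0.17 0 0 0"

```text
time_s: 12.38
eef_pos: [0.5848, 0.166, 0.2057]
eef_rot: [0.006, -0.149, 0.989, -0.0]
wrist_force: [1.3, -0.8, -1.7]
opening: 0.1
grasp_force: 58.7
```

```bash
cat > grip.py <<'E'
from h import *
import sys
o=ctrl.get_obs(); q=o['eef_rot']; M=R.from_quat([q[1],q[2],q[3],q[0]]).as_matrix(); t=np.array(o['eef_pos'])
print(t.round(4),o['opening'],o['grasp_force'],np.array(o['wrist_force']).round(1))
def tool(c):
    T=(c['P']-t)@M; H,S,V=cv2.split(cv2.cvtColor(c['img'],cv2.COLOR_RGB2HSV))
    n=(abs(T)<.12).all(-1)
    r=n&((H<6)|(H>172))&(S>130)&(V>60)
    return T,r,n&(S<70)&(V>120)
for n in sys.argv[1:]:
    c=cam(n); T,r,g=tool(c); p=T[r]
    if len(p)<30: print(n,'few',len(p)); continue
    m=np.median(p,0); 
    A=np.c_[p[:,:2],np.ones(len(p))]; k=np.linalg.lstsq(A,p[:,2],rcond=None)[0]
    print(n,len(p),'tool-frame min',np.percentile(p,1,0).round(4),'max',np.percentile(p,99,0).round(4),'plane z=ax+by+c',k.round(4), 'rect',cv2.minAreaRect((p[:,:2]*1000).astype(np.float32)))
    save(c,'g_'+n)
E
python3 grip.py wrist scene side
```

```text
[0.5848 0.166  0.2057] 0.10025488340764738 58.70843946933746 [ 1.3 -0.8 -1.7]
wrist 13789 tool-frame min [-0.058  -0.0702  0.0145] max [0.0529 0.0047 0.0213] plane z=ax+by+c [ 0.0022 -0.0102  0.0166] rect ((-10.854743957519531, -34.00232696533203), (78.60830688476562, 130.3164825439453), 89.76620483398438)
scene 560 tool-frame min [-0.0842 -0.0702 -0.0261] max [0.0381 0.0054 0.0244] plane z=ax+by+c [-0.0425 -0.0086  0.0164] rect ((-21.20333480834961, -32.48918914794922), (127.80811309814453, 76.7704086303711), 0.7656281590461731)
side 285 tool-frame min [-0.0757 -0.074   0.019 ] max [0.0579 0.0018 0.0329] plane z=ax+by+c [-0.0107  0.0012  0.0251] rect ((-9.330970764160156, -35.169456481933594), (137.33604431152344, 80.35945129394531), 2.366365909576416)
```

The hook is held square: its plane lies at tool z≈0.0225, spine at y=0 and hook x≈12 at the tool's x=0. Carry it up and over to the staple.

>>> servo_tool --series "1 0 0 -0.03 0 0 0; 1 0.01 -0.015 -0.06 0 0 0; 1 0.03 -0.043 -0.09 0 0 3; 1 0.05 -0.072 -0.12 0 0 6; 1 0.07 -0.1 -0.15 0 0 9; 1 0.09 -0.13 -0.15 0 0 12; 1 0.11 -0.16 -0.15 0 0 15; 1 0.13 -0.19 -0.15 0 0 18; 1 0.15 -0.22 -0.15 0 0 21; 1 0.17 -0.25 -0.15 0 0 24; 1 0.19 -0.28 -0.15 0 0 27; 1 0.21 -0.305 -0.15 0 0 29.5"

```text
time_s: 13.53
eef_pos: [0.4689, -0.1894, 0.345]
eef_rot: [-0.002, 0.109, 0.994, 0.001]
wrist_force: [0.5, -0.1, -2.4]
opening: 0.111
grasp_force: 59.0
```

>>> servo_tool --series "1 0.02 -0.025 0 0 0 0; 1 0.045 -0.045 0 0 0 0; 1 0.045 -0.045 0 -4 0 0; 1 0.045 -0.045 0 -10 0 0; 1 0.045 -0.045 0 -16 0 0; 1 0.045 -0.045 0 -22 0 0; 1 0.045 -0.045 0 -28 0 0; 1 0.045 -0.045 0 -34 0 0; 1 0.045 -0.045 0 -40 0 0; 1 0.045 -0.045 0 -46 0 0; 1 0.045 -0.045 0 -52 0 0; 1 0.045 -0.045 0 -58 0 0"

```text
time_s: 14.53
eef_pos: [0.4165, -0.2225, 0.3459]
eef_rot: [0.052, 0.095, 0.868, 0.485]
wrist_force: [1.0, 1.0, -3.5]
opening: 0.105
grasp_force: 59.2
```

>>> servo_tool --series "1 0 0 0 -6 0 0; 1 0 0 0 -12 0 0; 1 0 0 0 -18 0 0; 1 0 0 0 -24 0 0; 1 0 0 0 -29 0 0; 1 0 0 0 -32 0 0; 1 0 0 0 -32 0 0; 1 0 0 0 -32 0 0"

```text
time_s: 15.2
eef_pos: [0.4168, -0.222, 0.3456]
eef_rot: [0.075, 0.077, 0.702, 0.704]
wrist_force: [-0.7, -0.0, -2.0]
opening: 0.111
grasp_force: 59.4
```

```bash
python3 grip.py wrist scene side; python3 -c "
from h import *
o=ctrl.get_obs(); q=o['eef_rot'];print(R.from_quat([q[1],q[2],q[3],q[0]]).as_matrix().round(4))"
```

```text
[ 0.4168 -0.222   0.3456] 0.1108884234291402 59.36793565750122 [-0.7 -0.  -2. ]
wrist 12575 tool-frame min [-0.0581 -0.0705  0.0137] max [0.053  0.0045 0.0202] plane z=ax+by+c [ 0.0017 -0.016   0.0153] rect ((-10.823627471923828, -34.58318328857422), (79.43753814697266, 129.95938110351562), 89.76602935791016)
scene 531 tool-frame min [-0.0838 -0.0667 -0.0336] max [0.0466 0.008  0.0301] plane z=ax+by+c [-0.0058  0.0204  0.0248] rect ((-19.486045837402344, -28.85338592529297), (133.48065185546875, 76.57301330566406), 0.7451030015945435)
side 366 tool-frame min [-0.0833 -0.0681  0.011 ] max [0.03   0.0081 0.0231] plane z=ax+by+c [ 0.0005 -0.0195  0.0159] rect ((-35.82436752319336, -12.851448059082031), (121.46786499023438, 72.28422546386719), 43.750465393066406)
[[-9.770e-01  1.000e-04  2.133e-01]
 [ 2.133e-01  2.500e-03  9.770e-01]
 [-5.000e-04  1.000e+00 -2.400e-03]]
```

>>> servo_tool --series "1 -0.02 0 -0.01 0 0 0; 1 -0.04 -0.02 -0.019 0 0 0; 1 -0.04 -0.05 -0.019 0 0 0; 1 -0.04 -0.075 -0.019 0 0 0; 1 -0.04 -0.08 -0.019 0 0 0; 1 -0.04 -0.08 -0.019 0 0 0; 1 -0.04 -0.08 -0.019 0 0 0"

```text
time_s: 15.93
eef_pos: [0.452, -0.2496, 0.2686]
eef_rot: [0.076, 0.075, 0.703, 0.703]
wrist_force: [0.7, 0.0, -2.3]
opening: 0.107
grasp_force: 59.3
```

```bash
python3 grip.py wrist; python3 - <<'E'
from h import *
o=ctrl.get_obs(); q=o['eef_rot']; M=R.from_quat([q[1],q[2],q[3],q[0]]).as_matrix(); t=np.array(o['eef_pos'])
for n in ('wrist','scene','side'):
    c=cam(n); W=c['P']; T=(W-t)@M; H,S,V=cv2.split(cv2.cvtColor(c['img'],cv2.COLOR_RGB2HSV))
    near=(W[...,2]>.11)&(W[...,2]<.16)&(abs(T[...,0])<.06)&(abs(T[...,2])<.08)&(S<120)
    p=T[near]; 
    print(n,len(p)); 
    if len(p): 
        print(' tool min',np.percentile(p,2,0).round(4),'max',np.percentile(p,98,0).round(4)); w=W[near]; tp=p[w[:,2]>np.percentile(w[:,2],98)-.006]; print(' crown med',np.median(tp,0).round(4),'z ext',tp[:,2].min().round(4),tp[:,2].max().round(4),'world top',np.percentile(w[:,2],98))
    if n=='wrist': save(c,'wr3')
E
```

```text
[ 0.452  -0.2496  0.2686] 0.10716862991985125 59.345675110816956 [ 0.7  0.  -2.3]
wrist 12982 tool-frame min [-0.058  -0.0705  0.0135] max [0.053  0.0045 0.02  ] plane z=ax+by+c [ 0.0025 -0.0092  0.0153] rect ((-10.270221710205078, -34.325035095214844), (78.9404067993164, 129.17591857910156), 89.7494888305664)
wrist 1067
 tool min [ 0.0096 -0.1332  0.0146] max [ 0.0163 -0.1182  0.0365]
 crown med [ 0.0137 -0.1195  0.0242] z ext 0.0126 0.0369 world top 0.1507423880400174
scene 98
 tool min [ 0.0084 -0.1575  0.0087] max [ 0.0156 -0.117   0.0429]
 crown med [ 0.0119 -0.1196  0.0261] z ext 0.0081 0.042 world top 0.15185543429419757
side 10
 tool min [ 0.0107 -0.1585  0.0015] max [ 0.0174 -0.1457  0.0102]
 crown med [ 0.015  -0.1486  0.0036] z ext 0.0011 0.0047 world top 0.12324268605245833
```

View pics/wr3.png

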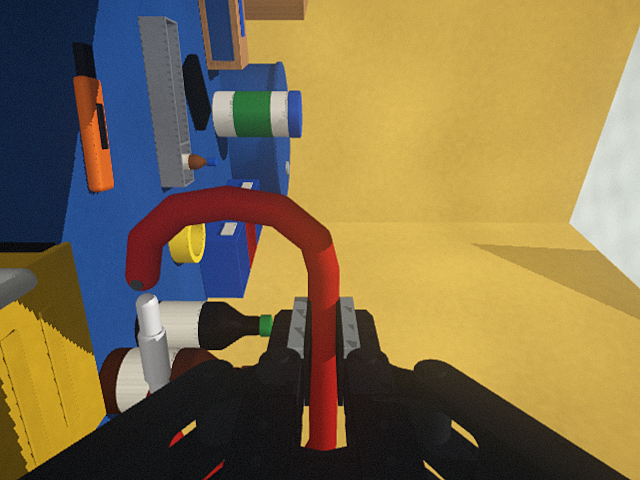

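```bash
cat > align.py <<'E'
from h import *
o=ctrl.get_obs(); q=o['eef_rot']; M=R.from_quat([q[1],q[2],q[3],q[0]]).as_matrix(); t=np.array(o['eef_pos'])
c=cam('wrist'); W=c['P']; T=(W-t)@M; H,S,V=cv2.split(cv2.cvtColor(c['img'],cv2.COLOR_RGB2HSV))
red=((H<6)|(H>172))&(S>130)&(abs(T[...,2]-.02)<.02)&(abs(T[...,0])<.09)
g=T[(S<60)&(V>120)&(abs(T[...,1]+.068)<.012)&(abs(T[...,0])<.04)&(abs(T[...,2]-.02)<.015)]
print('gate x',np.percentile(g[:,0],[1,50,99]).round(4),'y',np.percentile(g[:,1],[1,50,99]).round(4))
n=T[red&(T[...,1]<-.058)&(T[...,0]>0)]; print('nose x min',np.percentile(n[:,0],[1,3,50]).round(4),'z',np.median(n[:,2]))
s=T[red&(T[...,0]>.03)];print('nose end max x',np.percentile(s[:,0],99.5),'outer',np.percentile(s[:,1],.5))
p=T[(W[...,2]>.135)&(W[...,2]<.16)&(abs(T[...,0])<.06)&(abs(T[...,2]-.025)<.03)&(S<120)]; print('crown x',np.percentile(p[:,0],[1,50,99]).round(4),'top y',np.percentile(p[:,1],99).round(4))
E
python3 align.py
```

```text
gate x [-0.0285 -0.0053  0.0119] y [-0.0726 -0.0674 -0.0638]
nose x min [0.0168 0.0183 0.0308] z 0.015793982602177407
nose end max x 0.053657094107950665 outer -0.06982159031895238
crown x [0.0093 0.0141 0.0163] top y -0.1178
```

The hook's gate tip ends at tool x≈0.012 and the nose at 0.016, so the offset is 15. The crown lies at x≈0.013, z≈0.025, so I shift +x by 5.5 mm and +z by 3 mm, then descend to just above contact.

>>> servo_tool --series "1 0.0055 0 0.003 0 0 0; 1 0.0055 -0.01 0.003 0 0 0; 1 0.0055 -0.025 0.003 0 0 0; 1 0.0055 -0.036 0.003 0 0 0; 1 0.0055 -0.036 0.003 0 0 0; 1 0.0055 -0.036 0.003 0 0 0"

```text
time_s: 16.68
eef_pos: [0.447, -0.2449, 0.2306]
eef_rot: [0.076, 0.076, 0.702, 0.704]
wrist_force: [0.4, 0.2, -1.5]
opening: 0.107
grasp_force: 59.4
```

```bash
python3 align.py; python3 grip.py scene; python3 - <<'E'
import cv2,numpy as np
i=cv2.imread('pics/g_scene.png')[110:230,180:340]; cv2.imwrite('pics/z1.png',cv2.resize(i,None,fx=4,fy=4))
E
```

```text
gate x [-0.0292 -0.0081  0.0119] y [-0.0726 -0.0677 -0.064 ]
nose x min [0.0167 0.0184 0.0308] z 0.01578863946071964
nose end max x 0.053659807075760874 outer -0.06965314210997002
crown x [-0.0239  0.0076  0.0102] top y -0.0708
[ 0.4471 -0.2452  0.2312] 0.10539268802007025 59.35032784938812 [-0.6  0.3 -2.2]
scene 420 tool-frame min [-0.084  -0.0673 -0.013 ] max [0.0473 0.008  0.0302] plane z=ax+by+c [-0.002   0.0011  0.0252] rect ((-17.72052764892578, -29.380847930908203), (134.09902954101562, 77.36373138427734), 1.4028747081756592)
```

View pics/z1.png

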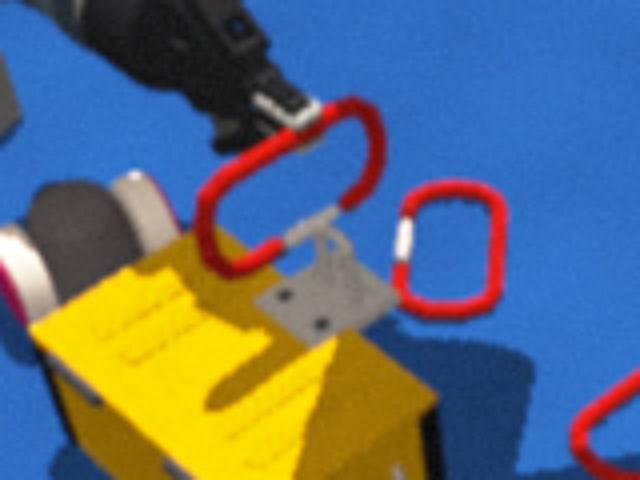

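Scene crop: the gate (320,225) sits right above the staple crown (335,240), and the slot tab lies over the staple. Pressing straight down.

>>> servo_tool --series "1 0 -0.004 0 0 0 0; 1 0 -0.008 0 0 0 0; 1 0 -0.011 0 0 0 0; 1 0 -0.014 0 0 0 0; 1 0 -0.017 0 0 0 0; 1 0 -0.02 0 0 0 0; 1 0 -0.023 0 0 0 0; 1 0 -0.026 0 0 0 0"

```text
time_s: 17.45
eef_pos: [0.4468, -0.2451, 0.2056]
eef_rot: [0.076, 0.075, 0.703, 0.704]
wrist_force: [-1.4, -0.9, 5.9]
opening: 0.109
grasp_force: 59.5
```

>>> servo_tool --series "1 0 -0.003 0 0 0 0; 1 0 -0.006 0 0 0 0; 1 0 -0.009 0 0 0 0; 1 0 -0.012 0 0 0 0; 1 0 -0.014 0 0 0 0; 1 0 -0.014 0 0 0 0"

```text
time_s: 17.95
eef_pos: [0.4481, -0.2455, 0.1911]
eef_rot: [0.078, 0.076, 0.703, 0.703]
wrist_force: [8.1, -1.5, 2.6]
opening: 0.106
grasp_force: 59.6
```

```bash
python3 align.py; python3 grip.py scene
```

```text
gate x [-0.0256  0.0064  0.0109] y [-0.0797 -0.0624 -0.0561]
nose x min [0.0152 0.0169 0.03  ] z 0.015642366007021735
nose end max x 0.052975121572390475 outer -0.06988403087537448
crown x [-0.0173  0.0079  0.0516] top y -0.0404
[ 0.4484 -0.2456  0.1911] 0.10780439967928808 59.60857629776001 [ 8.4 -1.4  1.8]
scene 378 tool-frame min [-0.0842 -0.0658 -0.0193] max [0.0462 0.009  0.031 ] plane z=ax+by+c [ 0.0037 -0.0088  0.0252] rect ((-18.716073989868164, -28.666194915771484), (93.69815063476562, 133.37637329101562), 73.54334259033203)
```

>>> servo_tool --series "1 0 -0.002 0 0 0 0; 1 0 -0.004 0 0 0 0; 1 0 -0.006 0 0 0 0; 1 0 -0.0075 0 0 0 0; 1 0 -0.0085 0 0 0 0; 1 0 -0.0085 0 0 0 0"

```text
time_s: 18.55
eef_pos: [0.447, -0.245, 0.1823]
eef_rot: [0.076, 0.076, 0.703, 0.703]
wrist_force: [1.1, -1.2, -2.7]
opening: 0.106
grasp_force: 59.9
```

```bash
python3 align.py; python3 grip.py wrist scene; python3 - <<'E'
import cv2,numpy as np
a=cv2.resize(cv2.imread('pics/g_scene.png')[120:220,190:310],None,fx=4,fy=4); b=cv2.resize(cv2.imread('pics/g_wrist.png')[130:430,0:240],None,fx=1.333,fy=1.333)
cv2.imwrite('pics/z2.png',np.hstack([a,b[:400]]))
E
```

```text
gate x [-0.0287  0.0035  0.0119] y [-0.0793 -0.0672 -0.0567]
nose x min [0.0166 0.0183 0.0309] z 0.015701603961262044
nose end max x 0.0536183880231586 outer -0.06971092656921242
crown x [0.0029 0.0084 0.0536] top y -0.0318
[ 0.447  -0.2451  0.1825] 0.1087297628453111 59.86336827278137 [-0.7  0.1 -1.9]
wrist 13489 tool-frame min [-0.0578 -0.0705  0.0134] max [0.053  0.0043 0.02  ] plane z=ax+by+c [ 0.0028 -0.0086  0.0153] rect ((-6.645439147949219, -33.72414016723633), (92.21640014648438, 121.9829330444336), 73.78038024902344)
scene 364 tool-frame min [-0.0834 -0.0658  0.0071] max [0.048  0.0085 0.0302] plane z=ax+by+c [ 0.004  -0.0015  0.0254] rect ((-17.452362060546875, -28.895492553710938), (87.0911865234375, 134.2040557861328), 79.61315155029297)
```

View pics/z2.png

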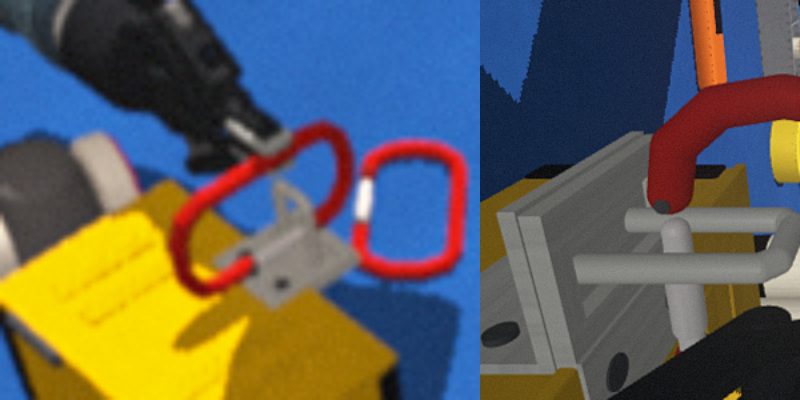

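The gate has shut behind the crown: it is straight again, the crown is inside the loop, and the wrist force is back to the hook's weight. Release and withdraw.

>>> servo_tool --series "0.8 0 0 0 0 0 0; 0.55 0 0 0 0 0 0; 0.5 0 0 0 0 0 0; 0.5 0 0 0 0 0 0; 0.5 0 0 -0.01 0 0 0; 0.5 0 0 -0.03 0 0 0; 0.5 0 0 -0.06 0 0 0; 0.5 0 0.02 -0.08 0 0 0; 0.5 0 0.06 -0.08 0 0 0; 0.5 0 0.1 -0.08 0 0 0; 0.5 0 0.14 -0.08 0 0 0; 0.5 0 0.18 -0.08 0 0 0"

```text
time_s: 19.7
eef_pos: [0.4294, -0.324, 0.3649]
eef_rot: [0.076, 0.076, 0.703, 0.703]
wrist_force: [1.2, 0.0, -0.8]
opening: 0.247
grasp_force: 0.0
```

>>> servo_tool --series "0.5 0 0 0 0 0 0; 0.5 0 0 0 0 0 0; 0.5 0 0 0 0 0 0; 0.5 0 0 0 0 0 0; 0.5 0 0 0 0 0 0; 0.5 0 0 0 0 0 0"

```text
time_s: 20.2
eef_pos: [0.43, -0.3233, 0.3616]
eef_rot: [0.075, 0.076, 0.702, 0.704]
wrist_force: [0.1, 0.2, 0.4]
opening: 0.244
grasp_force: 0.0
```

```bash
python3 - <<'E'
from h import *
a=cam('scene'); save(a,'f1'); b=cam('side'); save(b,'f2'); o=ctrl.get_obs(); print(o['wrist_force'],o['eef_pos'])
x=cv2.resize(cv2.imread('pics/f1.png')[120:220,190:310],None,fx=3.33,fy=3.33); y=cv2.resize(cv2.imread('pics/f1.png'),(444,333))
cv2.imwrite('pics/z3.png',np.hstack([x[:333,:356],y]))
P=a['P']; H,S,V=cv2.split(cv2.cvtColor(a['img'],cv2.COLOR_RGB2HSV))
m=((H<6)|(H>172))&(S>150)&(abs(P[...,0]-.45)<.12)&(abs(P[...,1]+.2)<.12)&(P[...,2]>.09);p=P[m];print(len(p),p.min(0),p.max(0))
E
```

```text
[ 0.24026309 -0.14737373  0.37022894] [ 0.43002235 -0.32335114  0.36195649]
212 [ 0.39579866 -0.31117637  0.09029892] [ 0.48357121 -0.19266383  0.14707687]
```

View pics/z3.png

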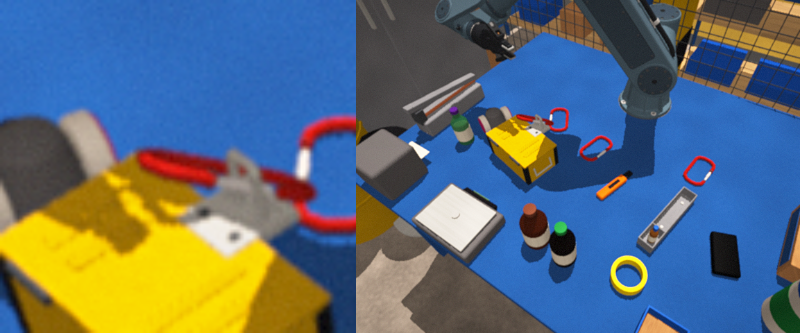

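The hook is threaded through the staple window and has tipped to rest on the lid at (230,180). The lid is shut, the other things stand where they were, and the arm is clear. Handing in.

```bash
python3 -c "
from bench import ctrl
print(ctrl.hand_in())"
```

```text
the job is handed in; nothing more can be done
None
```

The lid is shut with its tab over the staple, and the red hook is clipped through the staple with its gate closed. I handed the job in with the arm clear and nothing else visibly moved; no verdict was returned.

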